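# Open the jam jar at breakfast

### The job

The butter spreader is lying across the lid of the jam jar: lift it off and lay it on the middle of the blue plate. Then unscrew the tight lid anticlockwise, with the jar staying braced in its wooden tray, stop turning as soon as the lid is free (white stripe on the lid at the white mark on the jar), and lift it straight up. Finish still holding the lid level about 3 cm clear above the open jar, and leave the tumbler, butter dish and ramekin where they stand.

Things in the scene. Friction and masses are not known exactly. Their poses are not given: they have to be found in the camera images.
- lid_center (a point): round green lid, 62 mm wide, 22 mm high, flat top, 45 g, gripped from above across any diameter; point at its centre, 11 mm below its top. z up, x along the white stripe painted from the top's centre to the rim. Seated, its lower edge is 10 mm above the jar's shoulder. Two lugs inside its hollow skirt hook under a flange of the jar: lift at least 9 mm to clear
- jar_mouth (a point): centre of the mouth's rim, 89 mm above the underside, of a glass jar of dark red jam (450 g): square body 66 x 66 mm, 70 mm high, round neck 40 mm. z up, x and y square to the sides. Seated lid: centre 2 mm above this point. The tray's well stops the jar turning (0.05 rad play), not lifting. White mark on shoulder and side, 1.05 rad anticlockwise from x; the lid's stripe starts along x
- thread (a joint): turn of the closure relative to the jar, rad, growing anticlockwise seen from above: 0 at the start (tight), lid free to lift from 0.85 to 1.25, best 1.05 (stripe at white mark), catches again past 1.3. Steady friction 0.45 N m throughout; the lid does not rise as it turns; the value stays where it is left, also when the lid is off
- spreader_grip (a point): wooden butter spreader, 40 g, 155 mm long, lying flat across the lid; point near its balance point, in the handle, 6 mm above its underside. z up, x towards the blade (24 mm wide, 5 mm thick, 17 to 92 mm ahead of the point); the handle, 18 mm wide, 12 mm thick, runs from 17 mm ahead to 72 mm behind it
- plate_top (a point): centre of the upper face of a flat dark blue plate, 200 mm diameter, 11 mm thick, flat on top, does not move
- tray: dark wooden tray 130 x 130 x 26 mm, does not move; origin at the centre of its underside, z up. In its middle is a square well with 21 mm deep walls (69 mm wide, floor 5 mm above the table) in which the jar stands
- tumbler_center (a point): orange tumbler, 70 mm wide, 90 mm high, 350 g; point half-way up. To be left alone
- butter_dish_center (a point): glass butter dish, 110 mm wide, with butter, 45 mm high, 400 g; point 22 mm above its underside. To be left alone
- ramekin_center (a point): white ramekin of jam, 76 mm wide, 32 mm high, 200 g; point half-way up. To be left alone
Things that resemble listed ones, but are neither listed nor needed, are in the scene too. There is more than one size of the part that bears spreader_grip; the job needs the smallest. Several things look just like the tray: the one meant starts farthest from the robot's base.

How it is judged:
By the outcome, as a careful person would: the job done as asked, in the order asked, and still so for the second after the job is handed in, while the arm keeps its last pose, push and grip.
It also fails if it takes over 50 s, if anything falls off the work surface, if the arm or the gripper's body presses on something with over 40 N, if the wrist force passes 120 N, or if a joint passes its speed limit or range.

### The arm

A 6-joint arm with a two-finger parallel gripper is mounted at the origin on the work surface. World frame = base frame: x ahead of the robot, y to its left, z up, the work surface at z = 0. Lengths are in m, angles in rad, forces in N, time in s.
With the tool pointing down it reaches from about 0.3 to 0.825 m from the base axis. Payload 5.4 kg.
Tool frame: the origin (TCP) lies at the very end of the fingers, on their centre line; the grasp point (between the pads) lies 19 mm behind it; z points along the fingers, y is the line along which they close (so a half turn about z gives the same grasp; the last joint's range is limited). The gripper opens to 92 mm and grips with 3 to 60 N. Pads are 20 mm wide; open, the fingers measure 128 mm over their backs; the gripper's body (75 mm by 189 mm) begins 69 mm behind the grasp point.
Start: joints at [-1.428, 0.158, 1.597, -0, 1.386, -0.21], TCP at [0.199, -0.54, 0.181] pointing down, gripper open.
Joint ranges: [-2.91, 2.91], [-0.94, 2.29], [0.18, 2.7], [-1.29, 4.43], [0.17, 2.64], [-3, 3]. Speed limits (rad/s): [2.57, 2.57, 3.14, 3.14, 3.14, 3.14].

### API

Orientations are given as a rotation vector (axis times angle).
In Python, from workcell import bot gives the robot as it stands. Calls block until the motion is done:
- bot.goto(position, orientation): joint-space move of the TCP to a pose.
- bot.line_to(position, rot=None, max_speed=0.15): straight line of the TCP; rot=None keeps the orientation; max_speed is the mean speed in m/s.
- bot.set_joints(angles): joint-space move.
- bot.set_gripper(opening, newtons=None): opening from 0.0 (shut) to 1.0 (fully open); newtons is the grip in N (None keeps the last); returns when the fingers have stopped.
- bot.hold(seconds).
- bot.inverse_kinematics(position, orientation): joint angles nearest the present ones, or None.
- bot.read_camera(name): name is "scene" or "top" or "wrist"; returns a dict with "pixels" (420x560x3 uint8, blue, green, red), "fx", "fy", "cx", "cy" (pixels), "R" (3x3) and "t" (3): a world point X has camera coordinates R X + t. Camera axes: x right, y down, z forward; pixel columns grow to the right and rows downward; lengths in m; the calibration is good to about 2 mm. A picture is of the moment at which its call begins. There is no depth.
A pose or a line that the arm cannot do raises bot.MotionError and nothing moves.
- bot.job_done(): hands the job in; it is judged then, once.
Readings, each from a call of its own:
- bot.current_clock(): time.
- bot.current_joints(): joint angles.
- bot.current_joint_vel(): joint speeds.
- bot.current_effort(): joint torques, N m.
- bot.current_ee_pos(): TCP position.
- bot.current_tool_rot(): TCP orientation.
- bot.current_contact_force(): force on the tool from outside, world axes, zero at the start.
- bot.current_ft_torque(): the same for the moment, N m.
- bot.current_opening(): opening from 0.0 (shut) to 1.0 (fully open).
- bot.current_grip_force(): force on a finger pad.
Only numpy, scipy, OpenCV 4.12 (cv2) and the standard library are available. Lean on these libraries where they do the work, as an engineer would, in place of code of your own. Each camera call takes 0.05 s, during which the arm holds its last target. There are 200 camera calls.

## Working session

There is one attempt and no reset: what is moved stays moved. The work goes in short steps, each a Python script; the robot and the scene stay as the last script left them, time stands still between calls to the robot, and variables do not carry over. Pictures are saved under pics/ and viewed, at most 10 in all, crops included, and the job is handed in when it is done.

```bash
ls; mkdir -p pics; python3 - <<'E'
from workcell import bot
import cv2,numpy as np
for n in ("scene","top"):
    c=bot.read_camera(n); cv2.imwrite(f"pics/{n}0.png",c["pixels"])
    R=np.array(c["R"]);print(n,c["fx"],c["cx"],c["cy"],(-R.T@np.array(c["t"])).round(3),R.round(3).tolist())
print(bot.current_clock())
E
```

```text
pics
scene 427.8009426830681 272.17562646807886 213.34982857322385 [ 1.105 -0.463  0.718] [[0.7, 0.714, 0.016], [0.445, -0.419, -0.791], [-0.558, 0.561, -0.611]]
top 413.401393658257 286.9312148171911 210.29007691830236 [0.344 0.102 1.078] [[0.156, -0.988, 0.002], [-0.968, -0.153, -0.201], [0.199, 0.03, -0.98]]
0.1
```

View pics/scene0.png

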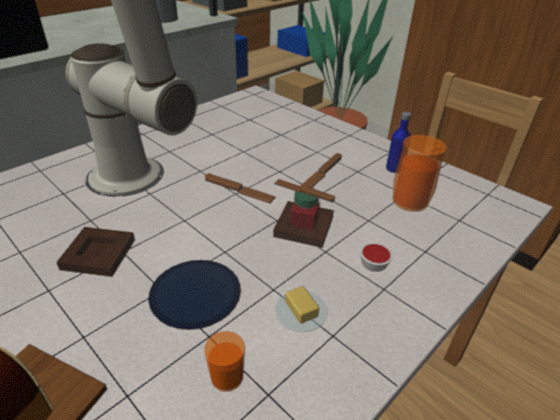

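View pics/top0.png

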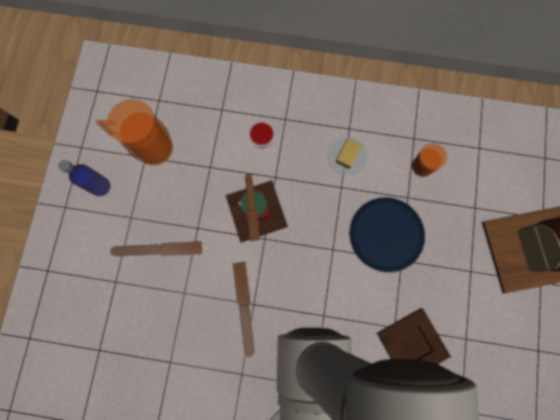

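The scene view shows the jar in its tray at (304,215) with the spreader on the lid at (305,190), and the plate at (195,293). In the top view the tray is at (257,211), the lid at (254,203), the spreader runs from (249,176) to (254,238), and the plate is at (387,234). I'll zoom in and measure.

```bash
cat > h.py <<'E'
from workcell import bot
import cv2,numpy as np
from scipy.spatial.transform import Rotation as Ro
def ray(c,px,z):
    R=np.array(c["R"]);C=-R.T@np.array(c["t"])
    d=R.T@np.array([(px[0]-c["cx"])/c["fx"],(px[1]-c["cy"])/c["fy"],1])
    return C+d*(z-C[2])/d[2]
def proj(c,X):
    p=np.array(c["R"])@np.array(X)+np.array(c["t"]);return np.array([c["fx"]*p[0]/p[2]+c["cx"],c["fy"]*p[1]/p[2]+c["cy"]])
def down(yaw):  # tool z down, tool y axis (closing line) at world angle yaw
    y=np.array([np.cos(yaw),np.sin(yaw),0]);z=np.array([0,0,-1.]);x=np.cross(y,z)
    return Ro.from_matrix(np.c_[x,y,z]).as_rotvec()
E
python3 - <<'E'
from h import *
c=bot.read_camera("top");im=c["pixels"]
s=bot.read_camera("scene");
a=cv2.resize(im[160:260,205:305],(500,500),interpolation=cv2.INTER_CUBIC)
b=cv2.resize(s["pixels"][160:260,260:320],(300,500),interpolation=cv2.INTER_CUBIC)
cv2.imwrite("pics/crop1.png",np.hstack([a,b]))
for n,cc,z in (("top",c,.011),("scene",s,.011)):
    i=cc["pixels"].astype(int)
    m=((i[...,0]>i[...,2]+12)&(i.max(2)<90)).astype(np.uint8)
    k=max(cv2.findContours(m,0,1)[0],key=cv2.contourArea)
    p=np.array([ray(cc,q[0],z)[:2] for q in k]); print(n,"plate",cv2.minEnclosingCircle(p.astype(np.float32)),len(k))
i=im.astype(int)
hsv=cv2.cvtColor(im,cv2.COLOR_BGR2HSV)
for x,y in((240,190),(275,225),(252,185),(254,232),(250,205),(262,197),(265,215)):print((x,y),im[y,x],hsv[y,x])
for nm,px,z in(("lid",(254,203),.107),("tray",(257,211),.026),("spA",(249,176),.113),("spB",(254,238),.113)):print(nm,ray(c,px,z).round(3))
for nm,px,z in(("lid",(307,200),.107),("spA",(276,183),.113),("spB",(334,197),.113)):print("scene",nm,ray(s,px,z).round(3))
E
```

```text
top plate ((0.5393126606941223, -0.13238364458084106), 0.09542693197727203) 204
scene plate ((0.5421652793884277, -0.13278959691524506), 0.09703733772039413) 240
(240, 190) [82 87 99] [ 9 44 99]
(275, 225) [25 36 58] [ 10 145  58]
(252, 185) [ 63  77 102] [ 11  98 102]
(254, 232) [41 66 98] [ 13 148  98]
(250, 205) [ 43  67 101] [ 12 146 101]
(262, 197) [60 76 47] [73 97 76]
(265, 215) [31 28 91] [179 177  91]
lid [0.546 0.212 0.107]
tray [0.543 0.21  0.026]
spA [0.609 0.235 0.113]
spB [0.462 0.197 0.113]
scene lid [0.567 0.197 0.107]
scene spA [0.469 0.188 0.113]
scene spB [0.61  0.248 0.113]
```

View pics/crop1.png

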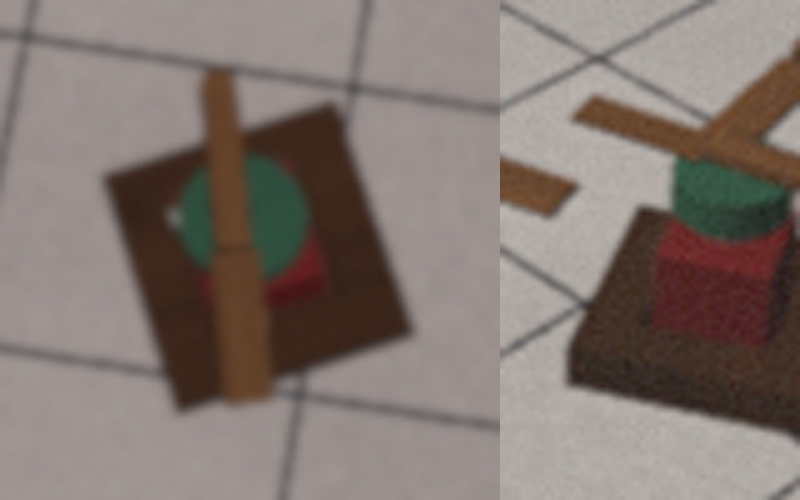

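The crop shows the blade end, which is wider, pointing towards the robot at crop (247,400). The handle tip is at (219,70), the joint at (235,245), and the white jar mark is on the left at (172,215). Next I'll move above the spreader and take a close look.

```bash
python3 - <<'E'
from h import *
c=bot.read_camera("top")
A=ray(c,(248.8,174),.119);B=ray(c,(254.4,240),.112);J=ray(c,(252,209),.119)
u=(B-A)[:2];L=np.linalg.norm(u);u/=L;a=np.arctan2(u[1],u[0]);print("L",L,"axis",a,"J",J,"A",A,"B",B)
g=A[:2]+72*u/1000; print("grip",g, "from J",J[:2]-.017*u)
for k in(0,np.pi):
    q=bot.inverse_kinematics([*g,.26],down(a+np.pi/2+k));print(q)
qs=[(abs(q[5]),k) for k in(0,np.pi) if (q:=bot.inverse_kinematics([*g,.26],down(a+np.pi/2+k))) is not None]
k=min(qs)[1]; bot.goto([*g,.26],down(a+np.pi/2+k))
w=bot.read_camera("wrist");cv2.imwrite("pics/w1.png",w["pixels"]);R=np.array(w["R"]);print(-R.T@np.array(w["t"]),R.round(2).tolist(),bot.current_clock(),k)
np.save("g.npy",[*g,a,k]); print(proj(w,[*g,.119]))
E
```

```text
L 0.15990321398960022 axis -2.8879213746929246 J [0.52872255 0.2131181  0.119     ] A [0.6124255  0.23563027 0.119     ] B [0.45763958 0.19550105 0.112     ]
grip [0.54272968 0.21756119] from J [0.54517851 0.21738441]
[ 1.74728504e-01  1.42936085e-01  1.45925085e+00 -4.44089210e-16
  1.53940572e+00  1.49185355e+00]
[ 0.1747285   0.14293609  1.45925085  0.          1.53940572 -1.6497391 ]
[0.62394009 0.23736407 0.46326215] [[0.25, -0.97, 0.0], [-0.93, -0.24, 0.29], [-0.28, -0.07, -0.96]] 3.2333 0
[278.47452968 188.16332765]
```

View pics/w1.png

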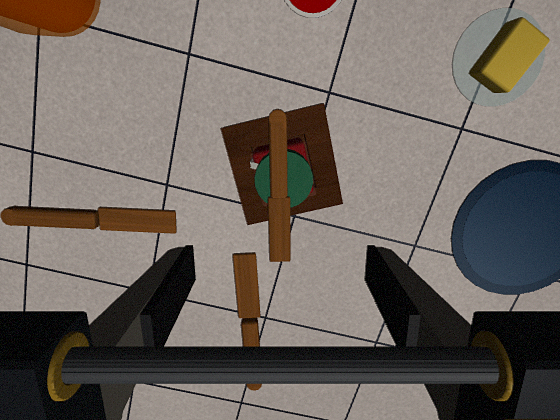

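The wrist view shows the spreader with its handle end at (278,109), joint at (279,197) and blade tip at (279,261). The lid is around (284,180), the white mark is at (253,165), and the tray corners are near (221,128), (325,103), (342,202) and (248,224). The other spreaders on the table are longer.

```bash
python3 - <<'E'
from h import *
w=bot.read_camera("wrist")
A=ray(w,(278,109),.115);J=ray(w,(279,197),.119);B=ray(w,(279.5,261),.111)
u=(B-A)[:2];L=np.linalg.norm(u);u/=L;a=np.arctan2(u[1],u[0]);print("L",L,"a",a,"grips",A[:2]+.072*u,J[:2]-.017*u,B[:2]-.092*u)
T=np.array([ray(w,p,.026)[:2] for p in((221,128),(325,103),(342,202),(248,224))]);print("tray",T.mean(0),[np.linalg.norm(T[i]-T[i-1]).round(3) for i in range(4)],[np.arctan2(*(T[i]-T[i-1])[::-1]).round(3) for i in range(4)])
h=cv2.cvtColor(w["pixels"],cv2.COLOR_BGR2HSV)
m=cv2.inRange(h,(60,60,30),(95,255,255));m[:, :200]=0;m[:,350:]=0;m[:140]=0;m[235:]=0
ys,xs=np.nonzero(m);p=np.array([ray(w,q,.107)[:2] for q in np.c_[xs,ys]]);print(len(xs),xs.min(),xs.max(),ys.min(),ys.max(),p.min(0),p.max(0),"lid",cv2.minEnclosingCircle(p.astype(np.float32)))
M=ray(w,(253,165),.075)[:2];print("mark dir",np.arctan2(*(M-T.mean(0))[::-1]))
g=np.load("g.npy");G=np.mean([A[:2]+.072*u,J[:2]-.017*u,B[:2]-.092*u],0);np.save("g.npy",[*G,a,g[3]]);print(G)
E
```

```text
L 0.16246737029464764 a -2.879223064195013 grips [0.54803509 0.2187348 ] [0.55025961 0.21916207] [0.54951527 0.21913232]
tray [0.55004418 0.21261867] [np.float64(0.129), np.float64(0.13), np.float64(0.127), np.float64(0.127)] [np.float64(0.488), np.float64(-1.089), np.float64(-2.674), np.float64(2.066)]
1575 255 312 151 206 [0.52188581 0.18398507] [0.58009486 0.24433316] lid ((0.5497959852218628, 0.21411459147930145), 0.03065478429198265)
mark dir 1.5428792568294365
[0.54926999 0.21900973]
```

```bash
python3 - <<'E'
from h import *
x,y,a,k=np.load("g.npy");r=down(a+np.pi/2+k)
bot.set_gripper(0.5)
bot.goto([x,y,.16],r);bot.line_to([x,y,.110],max_speed=.1);print(bot.current_contact_force())
bot.set_gripper(0.0,15);print(bot.current_opening()*92,bot.current_grip_force(),bot.current_contact_force())
bot.line_to([x,y,.20],max_speed=.15)
w=bot.read_camera("top");cv2.imwrite("pics/t2.png",w["pixels"][140:280,190:440]);print(bot.current_opening()*92,bot.current_clock(),bot.current_contact_force())
# plate pose: candidates
for d in np.linspace(-1.5,1.5,7):
    q=bot.inverse_kinematics([.5405,-.1325,.1],r if 0 else down(a+np.pi/2+k+d)); print(d,None if q is None else np.round(q,2))
E
```

```text
[0.0316511  0.19344055 0.79669585]
0.6584290147058897 0.0 [-0.15762745 -1.06224642 -0.18021894]
0.6269945007238835 6.8 [-0.46222619 -0.59201278 -0.03345411]
-1.5 [-0.46  0.19  1.73 -0.    1.22  2.35]
-1.0 [-0.46  0.19  1.73 -0.    1.22  1.85]
-0.5 [-0.46  0.19  1.73 -0.    1.22  1.35]
0.0 [-0.46  0.19  1.73 -0.    1.22  0.85]
0.5 [-0.46  0.19  1.73 -0.    1.22  0.35]
1.0 [-0.46  0.19  1.73 -0.    1.22 -0.15]
1.5 [-0.46  0.19  1.73 -0.    1.22 -0.65]
```

View pics/t2.png

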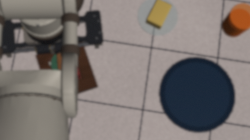

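The gripper shut on nothing, and the arm hides the spreader in this view. I'll look with the wrist camera.

```bash
python3 - <<'E'
from h import *
x,y,a,k=np.load("g.npy")
bot.set_gripper(.5)
bot.goto([x,y,.26],down(a+np.pi/2+k))
w=bot.read_camera("wrist");cv2.imwrite("pics/w2.png",w["pixels"]);print(bot.current_ee_pos(),bot.current_clock())
E
```

```text
[0.54942604 0.21904399 0.26021852] 8.0
```

View pics/w2.png

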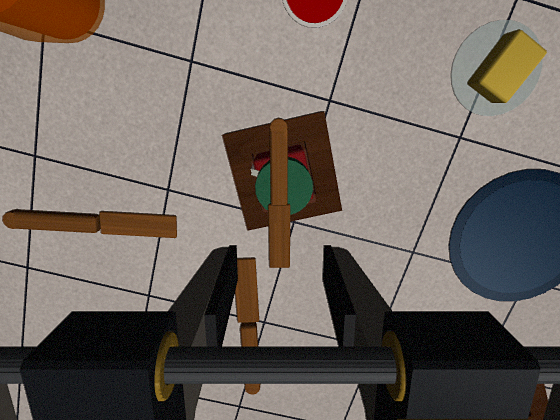

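The spreader hasn't moved, so the fingers closed above the handle. I'll descend in small steps until the fingertips touch the lid top, back off slightly, and then grip.

```bash
python3 - <<'E'
from h import *
x,y,a,k=np.load("g.npy");r=down(a+np.pi/2+k)
bot.set_gripper(.4)
bot.goto([x,y,.125],r)
z=.111; bot.line_to([x,y,z],max_speed=.1);f0=bot.current_contact_force()[2]
while z>.094:
    z-=.0015;bot.line_to([x,y,z],max_speed=.03);f=bot.current_contact_force()[2]-f0;print(round(z,4),round(f,2),bot.current_ee_pos()[2].round(4))
    if f>2:break
z+=.0015;bot.line_to([x,y,z],max_speed=.03)
bot.set_gripper(0.0,20);print("gap",bot.current_opening()*92,bot.current_grip_force(),bot.current_contact_force(),bot.current_clock(),z)
E
```

```text
0.1095 -0.94 0.1101
0.108 -0.02 0.1079
0.1065 -0.34 0.1063
0.105 -0.08 0.1048
0.1035 0.42 0.1033
0.102 -0.85 0.1019
0.1005 -0.34 0.1003
0.099 0.23 0.0988
0.0975 -0.22 0.0974
0.096 -0.96 0.0959
0.0945 -1.22 0.0944
0.093 0.33 0.0928
gap 0.5034528629551798 0.0 [-0.50939839  0.41192925  0.06292943] 13.1417 0.09449999999999999
```

```bash
python3 - <<'E'
from h import *
s=bot.read_camera("scene");w=bot.read_camera("wrist");
a=cv2.resize(s["pixels"][110:260,230:380],(400,400),interpolation=cv2.INTER_CUBIC)
cv2.imwrite("pics/s3.png",np.hstack([a,cv2.resize(w["pixels"][20:420,80:480],(400,400))]))
p=bot.current_ee_pos();print(p,bot.current_tool_rot(),proj(s,p),proj(w,p))
E
```

```text
[0.54927939 0.21901415 0.09451687] [3.11455802e+00 4.11030340e-01 6.21279080e-05] [307.22600123 197.39506567] [278.91810368 240.94258025]
```

View pics/s3.png

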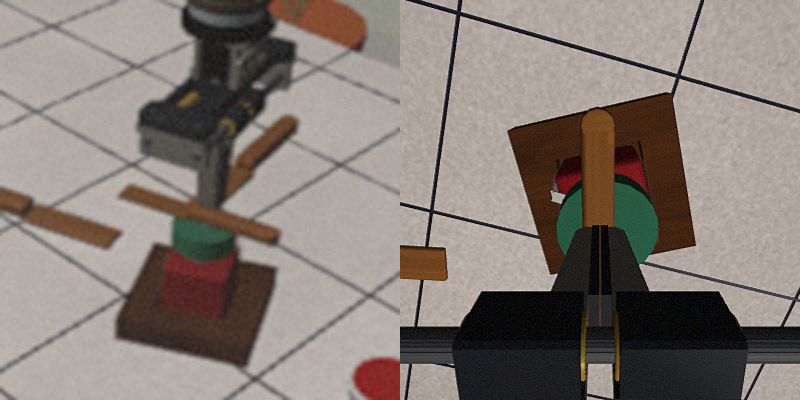

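```bash
python3 - <<'E'
from h import *
s=bot.read_camera("scene");t=bot.read_camera("top");w=bot.read_camera("wrist")
def tri(obs):
    P=np.zeros((3,3));b=np.zeros(3)
    for c,px in obs:
        C=ray(c,px,0)*0+(-np.array(c["R"]).T@np.array(c["t"]));d=ray(c,px,0)-C;d/=np.linalg.norm(d);M=np.eye(3)-np.outer(d,d);P+=M;b+=M@C
    X=np.linalg.solve(P,b);return X.round(4),[(proj(c,X)-px).round(1).tolist() for c,px in obs]
hs=(s,(333.9,198.5));ht=(t,(248.8,174));hw=(w,(278,130))
bs=(s,(276.9,181.2));bt=(t,(254.4,240))
for n,o in(("handle st",[hs,ht]),("handle sw",[hs,hw]),("tw",[ht,hw]),("blade st",[bs,bt]),("lid st",[(s,(306.9,194.4)),(t,(254,203))]),("all",[hs,ht,hw])):print(n,tri(o))
E
```

```text
handle st (array([0.6148, 0.2375, 0.1158]), [[-0.8, 0.2], [-0.5, -0.7]])
handle sw (array([0.6169, 0.2376, 0.1174]), [[-0.0, -0.0], [-0.0, -0.1]])
tw (array([0.616 , 0.2374, 0.1062]), [[-0.0, 0.0], [0.0, -0.0]])
blade st (array([0.4594, 0.1975, 0.1091]), [[-0.9, 0.1], [-0.6, -0.7]])
lid st (array([0.5484, 0.2143, 0.105 ]), [[-0.9, 0.2], [-0.6, -0.8]])
all (array([0.6155, 0.2375, 0.1157]), [[-0.6, 0.3], [-0.4, -0.9], [-0.4, 2.4]])
```

```bash
python3 - <<'E'
from h import *
x,y,a,k=np.load("g.npy")
s0=bot.read_camera("scene");p0=bot.current_ee_pos()
bot.line_to([x,y,.135],max_speed=.2);bot.hold(.1);s1=bot.read_camera("scene");p1=bot.current_ee_pos();w=bot.read_camera("wrist")
bot.line_to([x,y,.26],max_speed=.3);s2=bot.read_camera("scene")
for n,q,p in(("low",s0,p0),("mid",s1,p1)):
    d=np.abs(q["pixels"].astype(int)-s2["pixels"]).max(2)>50
    d=cv2.morphologyEx(d.astype(np.uint8),cv2.MORPH_OPEN,np.ones((2,2)))
    d[:, :285]=0;d[:,335:]=0
    ys,xs=np.nonzero(d);o=np.argsort(-ys)[:12];print(n,p,"seen",xs[o],ys[o],"proj",proj(q,p), "handle top there",proj(q,[p[0],p[1],.119]))
i=w["pixels"];cv2.imwrite("pics/m.png",np.hstack([cv2.resize(s1["pixels"][140:240,255:355],(400,400),interpolation=cv2.INTER_CUBIC),cv2.resize(i[100:300,180:380],(400,400))]))
print(proj(w,p1),bot.current_clock())
E
```

```text
low [0.54926432 0.21900265 0.09451127] seen [313 312 312 314 313 313 312 314 314 313 312 313] [186 186 185 185 185 184 184 184 183 183 183 182] proj [307.21831801 197.39616011] handle top there [307.86985285 189.34304621]
mid [0.54833063 0.21883598 0.13359839] seen [314 313 312 311 313 314 315 312 311 308 309 310] [175 175 175 175 174 174 174 174 174 174 174 174] proj [307.93777338 184.30411131] handle top there [307.54347411 189.21310203]
[278.90810229 240.95799891] 14.6083
```

View pics/m.png

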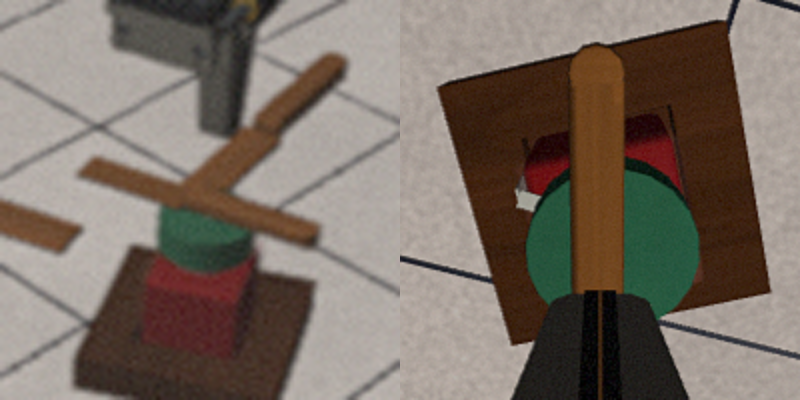

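The close view shows the closed fingertip at scene pixel (310,173), while the reported TCP projects to (308,184). Both views therefore put the real finger ends about 27 mm above the reported TCP, which explains the miss. I'll carry on with the force-guarded descent to find the true offset.

```bash
python3 - <<'E'
from h import *
x,y,a,k=np.load("g.npy");r=down(a+np.pi/2+k)
bot.set_gripper(.4)
bot.line_to([x,y,.094],max_speed=.2);f0=bot.current_contact_force()[2]
z=.094
while z>.070:
    z-=.002;bot.line_to([x,y,z],max_speed=.06);f=bot.current_contact_force()[2]-f0;print(round(z,4),round(f,2))
    if f>2.5:break
z+=.002;bot.line_to([x,y,z],max_speed=.06)
bot.set_gripper(0.0,20);print("gap",bot.current_opening()*92,bot.current_grip_force(),bot.current_contact_force(),bot.current_clock(),z)
E
```

```text
0.092 0.45
0.09 0.26
0.088 -0.21
0.086 0.1
0.084 0.26
0.082 0.44
0.08 0.42
0.078 0.5
0.076 0.35
0.074 0.45
0.072 8.95
gap 17.49752414110582 19.998869597911835 [ 0.22559877  0.22473256 -0.59335266] 19.6917 0.07399999999999998
```

Contact came at a reported z of about 0.073, so the finger ends sit about 33.5 mm above the reported TCP. The handle is gripped, with a 17.5 mm gap. Next I'll lift it and place it on the plate.

```bash
python3 - <<'E'
from h import *
x,y,a,k=np.load("g.npy");r=down(a+np.pi/2+k);P=[.5405,-.1325]
q=bot.inverse_kinematics([*P,-.022],r);print(q)
bot.line_to([x,y,.14],max_speed=.2);print(bot.current_opening()*92)
bot.goto([*P,.06],r);print(bot.current_opening()*92,bot.current_clock())
bot.line_to([*P,-.015],max_speed=.15);f0=bot.current_contact_force()[2]
z=-.015
while z>-.024:
    z-=.002;bot.line_to([*P,z],max_speed=.06);f=bot.current_contact_force()[2]-f0;print(round(z,4),round(f,2))
    if f>2:break
bot.set_gripper(.35);bot.line_to([*P,.10],max_speed=.25)
print(bot.current_clock())
# next: lid pose candidates
for yaw in np.arange(-3,3.2,.5):
    q=bot.inverse_kinematics([.55,.2135,.06],down(yaw));print(yaw,None if q is None else np.round(q,2)[[0,5]])
E
```

```text
[-4.57557468e-01  3.60424384e-01  1.79223005e+00 -4.44089210e-16
  9.88938219e-01  8.50869269e-01]
17.954302291458077
17.8578932742129 21.525
-0.017 0.11
-0.019 -0.53
-0.021 0.3
-0.023 5.65
24.225
-3.0 None
-2.5 [0.17 2.67]
-2.0 [0.17 2.17]
-1.5 [0.17 1.67]
-1.0 [0.17 1.17]
-0.5 [0.17 0.67]
0.0 [0.17 0.17]
0.5 [ 0.17 -0.33]
1.0 [ 0.17 -0.83]
1.5 [ 0.17 -1.33]
2.0 [ 0.17 -1.83]
2.5 [ 0.17 -2.33]
3.0 [ 0.17 -2.83]
```

```bash
python3 - <<'E'
from h import *
bot.set_gripper(1.0)
bot.goto([.55,.2135,.16],down(-.5))
t=bot.read_camera("top");w=bot.read_camera("wrist");i=w["pixels"]
h=cv2.cvtColor(i,cv2.COLOR_BGR2HSV);m=cv2.inRange(h,(60,60,30),(95,255,255))
k=max(cv2.findContours(m,0,1)[0],key=cv2.contourArea);print(cv2.boundingRect(k))
m0=np.zeros_like(m);cv2.drawContours(m0,[cv2.convexHull(k)],-1,255,-1)
ys,xs=np.nonzero(m0);p=np.array([ray(w,q,.107)[:2] for q in np.c_[xs,ys]],np.float32);print("lid circ",cv2.minEnclosingCircle(p),p.mean(0))
wh=((h[...,1]<60)&(h[...,2]>150)).astype(np.uint8)
st=wh&(m0>0);ys,xs=np.nonzero(st);p=np.array([ray(w,q,.107)[:2] for q in np.c_[xs,ys]])
print("stripe",len(p),p.min(0) if len(p) else 0,p.max(0) if len(p) else 0,p.mean(0) if len(p) else 0)
print(bot.current_clock())
A=cv2.resize(t["pixels"][180:290,330:440],(400,400),interpolation=cv2.INTER_CUBIC)
x,y,ww,hh=cv2.boundingRect(k);cx,cy=x+ww//2,y+hh//2;x0=max(cx-100,0);y0=max(cy-100,0)
print(x0,y0);cv2.imwrite("pics/n.png",np.hstack([A,cv2.resize(i[y0:y0+200,x0:x0+200],(400,400))]))
E
```

```text
(237, 173, 79, 76)
lid circ ((0.5502433776855469, 0.21464969217777252), 0.03143110126256943) [0.5500947  0.21530345]
stripe 284 [0.54875285 0.21190647] [0.57765594 0.2303448 ] [0.56330786 0.2213191 ]
26.625
176 111
```

View pics/n.png

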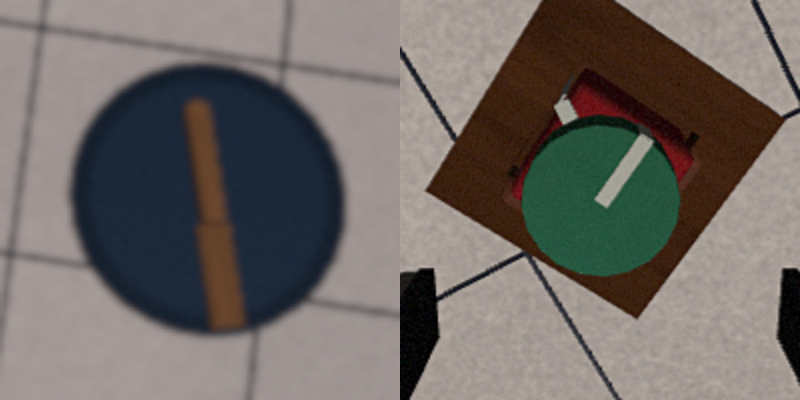

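The left panel shows the spreader flat across the middle of the plate, with its joint at (213,222) and all of it on the plate. The right panel shows the lid clear, with its stripe at about 0.48 rad and the white mark at (566,107). Next I'll grip the lid and turn it.

```bash
python3 - <<'E'
from h import *
P=[.550,.2148]
bot.line_to([*P,.085],max_speed=.2);bot.line_to([*P,.0545],max_speed=.08);print(bot.current_contact_force())
bot.set_gripper(0.0,50);print("gap",bot.current_opening()*92,bot.current_grip_force(),bot.current_contact_force())
q=np.array(bot.current_joints())
for d in(.25,.5,.75,1.0):
    qq=q.copy();qq[5]-=d;bot.set_joints(qq);print(d,bot.current_ft_torque()[2].round(3),np.linalg.norm(bot.current_contact_force()).round(1))
print(bot.current_clock(),bot.current_opening()*92,bot.current_ee_pos())
w=bot.read_camera("wrist");i=w["pixels"];h=cv2.cvtColor(i,cv2.COLOR_BGR2HSV)
wh=((h[...,1]<70)&(h[...,2]>150)).astype(np.uint8)
n,l,s,c=cv2.connectedComponentsWithStats(wh)
for j in range(1,n):
    if 15<s[j,4]<3000:
        X=ray(w,c[j],.107);Y=ray(w,c[j],.075);g=lambda X:(np.arctan2(X[1]-P[1],X[0]-P[0]).round(3),np.hypot(*(X[:2]-P)).round(3))
        if g(X)[1]<.08:print(s[j],c[j].round(),"as lid",g(X),"as shoulder",g(Y))
cv2.imwrite("pics/o.png",cv2.resize(i[100:400,80:480],(800,600)))
E
```

```text
[-0.5869407   0.13470338  0.91790263]
gap 60.85084210028176 50.00084102153778 [-2.17205344  1.49105687  2.74922518]
0.25 -0.014 3.8
0.5 -0.051 6.2
0.75 -0.126 8.9
1.0 -0.109 10.8
29.6583 60.87234206226145 [0.54850769 0.21523458 0.05485174]
[298 197  20  19 210] [307. 206.] as lid (np.float64(1.735), np.float64(0.04)) as shoulder (np.float64(1.562), np.float64(0.032))
[ 135  214   54   98 1769] [167. 266.] as lid (np.float64(-2.784), np.float64(0.054)) as shoulder (np.float64(-2.519), np.float64(0.066))
[275 229  48  57 755] [299. 257.] as lid (np.float64(1.401), np.float64(0.015)) as shoulder (np.float64(0.241), np.float64(0.012))
[338 328  18  18 166] [348. 339.] as lid (np.float64(-0.267), np.float64(0.049)) as shoulder (np.float64(-0.442), np.float64(0.072))
```

View pics/o.png

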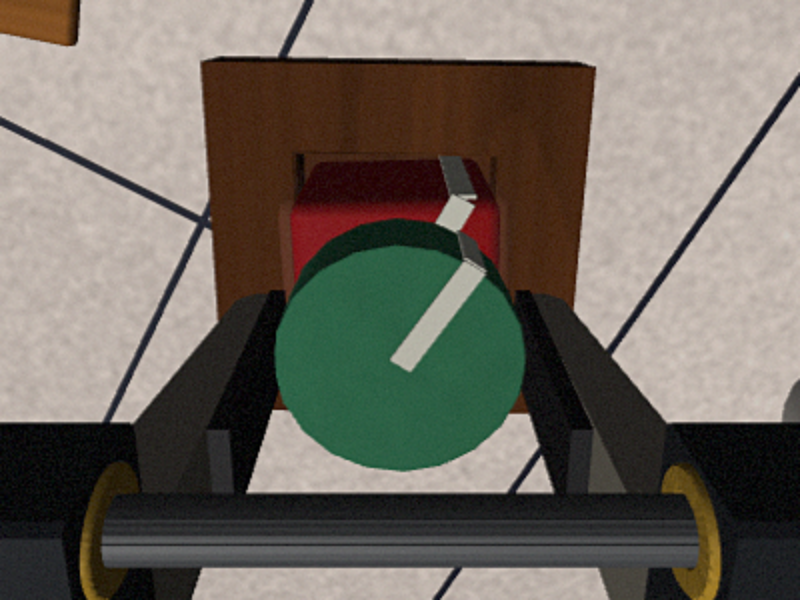

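The lid has followed the gripper: its stripe (crop 401,365 to 475,270) points close to the white mark (457,212). I'll measure both directions, make the last small turn, ease off the side force and lift.

```bash
python3 - <<'E'
from h import *
w=bot.read_camera("wrist")
an=lambda a,b,z:np.arctan2(*((ray(w,b,z)-ray(w,a,z))[:2])[::-1])
print("stripe",an((280.5,282.5),(317.5,235),.107),"mark",an((303.5,212.5),(311.5,198.5),.075),"tray edge",an((181,130),(377,133),.026))
q=np.array(bot.current_joints());print(q,bot.current_contact_force())
q[5]-=.06;bot.set_joints(q)
p=bot.current_ee_pos();print(p,bot.current_contact_force(),bot.current_ft_torque()[2],bot.current_clock())
E
```

```text
stripe 1.4602700889357922 mark 1.5851571426226831 tray edge 0.482964235336408
[ 1.68575617e-01  3.22613719e-01  1.66361291e+00  9.18188068e-04
  1.15842704e+00 -3.28452015e-01] [-7.88072248  0.57922799  8.11578785]
[0.54799034 0.21528282 0.05482853] [-5.82102327  0.51875459  5.34113297] -0.28272532973025377 30.0083
```

```bash
python3 - <<'E'
from h import *
q=np.array(bot.current_joints());q[5]-=.05;bot.set_joints(q)
p=bot.current_ee_pos();print(p,bot.current_contact_force())
z0=p[2]
bot.line_to([p[0],p[1],z0+.012],max_speed=.03);print(bot.current_contact_force(),bot.current_clock())
bot.line_to([p[0],p[1],z0+.039],max_speed=.05);bot.hold(.3)
print(bot.current_ee_pos(),bot.current_contact_force(),bot.current_opening()*92,bot.current_clock())
w=bot.read_camera("wrist");s=bot.read_camera("scene");t=bot.read_camera("top")
cv2.imwrite("pics/fin.png",np.hstack([cv2.resize(w["pixels"][100:400,80:480],(400,300)),cv2.resize(s["pixels"][140:260,225:385],(400,300),interpolation=cv2.INTER_CUBIC)]))
E
```

```text
[0.54784693 0.21525339 0.05482418] [-4.89147325  0.73626669  4.15494722]
[-0.48211566  0.54673882 -0.2729853 ] 30.8083
[0.54760998 0.21520963 0.0934934 ] [-0.32116725  0.8954563  -0.6588155 ] 60.71656871053508 31.8
```

The wrist load is about 0.5 N, which fits the lid alone; the jar would add 4.4 N. I've used all 10 picture views, so I'll check the final state numerically before handing in.

```bash
python3 - <<'E'
from h import *
s=bot.read_camera("scene");i=s["pixels"];h=cv2.cvtColor(i,cv2.COLOR_BGR2HSV)
for n,m in(("green",cv2.inRange(h,(60,60,20),(95,255,255))),("red",cv2.inRange(h,(170,110,30),(180,255,255))|cv2.inRange(h,(0,150,30),(4,255,140)))):
    m[:150]=0;m[240:]=0;m[:,275:][:,60:]=0;m[:,:275]=0
    ys,xs=np.nonzero(m);print(n,len(xs),xs.min(),xs.max(),ys.min(),ys.max())
print("expect lid lower edge front / top",proj(s,[.57,.19,.124]),proj(s,[.548,.215,.146]),"jar shoulder",proj(s,[.55,.2148,.075]),"body bottom near",proj(s,[.57,.19,.026]))
t=bot.read_camera("top");hi=cv2.cvtColor(t["pixels"],cv2.COLOR_BGR2HSV)[190:280,345:430]
m=cv2.inRange(hi,(5,80,50),(20,255,255));ys,xs=np.nonzero(m);print("spreader mid",ray(t,(xs.mean()+345,ys.mean()+190),.02),len(xs))
print(bot.current_clock(),bot.current_grip_force(),bot.current_contact_force())
E
```

```text
green 337 295 320 175 193
red 300 291 317 203 228
expect lid lower edge front / top [306.40066603 195.87320205] [307.12579751 180.60504374] jar shoulder [305.81881479 204.45367003] body bottom near [303.90781651 227.32555424]
spreader mid [ 0.52014446 -0.13614776  0.02      ] 507
32.05 49.99989151954651 [ 0.27627758  0.12205316 -0.84521223]
```

```bash
python3 -c "
from workcell import bot
print(bot.job_done())"
```

```text
the job is handed in; nothing more can be done
None
```

The job is handed in at about 32 s: the spreader lies on the middle of the blue plate, and the lid was turned about 1.1 rad anticlockwise to free it and is held level about 3 cm above the open jar, which stayed in its tray.

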